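Load the work torch and hold its bayonet tail cap seated

ROBOT

A 7-joint arm with a two-finger parallel gripper is mounted at the origin on the work surface. World frame = base frame: x ahead of the robot, y to its left, z up, the work surface at z = 0. Lengths are in m, angles in rad, forces in N, time in s.
With the tool pointing down it reaches from about 0.4 to 0.875 m from the base axis. Payload 4.4 kg.
Tool frame: the origin (TCP) lies midway between the tips of the shut fingers; the grasp point (between the pads) lies 19 mm behind it (env.pinch_z is the z of the grasp point in the tool frame, in m); z points along the fingers, y is the line along which they close (so a half turn about z gives the same grasp; the last joint's range is limited). The gripper opens to 85 mm and grips with 20 to 120 N. Pads are 22 mm wide; open, the fingers measure 114 mm over their backs; the gripper's body (76 mm by 85 mm) begins 54 mm behind the grasp point. The pads swing forward as they close: fully open they stand 13 mm farther back than shut.
Start: joints at [-1.301, 0.628, 0.038, 1.517, -0.027, 0.996, -0.02], TCP at [0.214, 0.614, 0.231] pointing down, gripper open.
Joint ranges: [-3.06, 3.06], [-0.37, 2.12], [-1.25, 1.32], [0.18, 2.47], [-1.1, 4.24], [0.23, 1.98], [-2.94, 2.94]. Speed limits (rad/s): [2.57, 2.57, 3.14, 3.14, 3.14, 3.14, 3.14].

INTERFACE

Orientations are given as a rotation vector (axis times angle).
In Python, from cell import env gives the robot as it stands. The module is installed in compiled form; this text tells all that it offers.
- The arm moves only by the shell command python3 -m pendant 'ROWS' [FORCE]. ROWS is JSON, a list of rows, each a list of 5 numbers: the shift along the tool's x, y, z in m, then the turn about the tool's z in rad, then the closure, from 0 (fully open) to 1 (shut). A call has 1 to 12 rows; each row shifts and turns the commanded pose from where the row before left it, along the tool's axes as they then stand; what a row does not reach is not made up. A row lasts 1/8 s, in which the tool goes at most 62.5 mm and 10.7 degrees, less where a joint would pass 70% of its speed; a pose out of reach is approached as far as the arm can. A call is refused whole if a number of a shift passes 0.0625 or a number of a turn 0.188, either way. A call with a gripper value outside its range is refused whole. The fingers move at their own pace and stop on an object; FORCE is the grip in N (left out, the last holds). Time passes only in rows, so rows that do not move let the fingers close. It gives the time, the measured TCP pose, the force, the opening and the grip force at its end, in the units of the state.
- env.read_state(): the state, without advancing time (a new reading comes with each control period).
- env.snapshot(name): name is "side" or "top"; returns the picture (400x640x3 uint8, red, green, blue); there is no depth.
- env.calibration(name): a dict with "fx", "fy", "cx", "cy" (pixels), "k1" (the pictures are not rectified: a ray, as slopes to the right and down, at radius r is drawn at 1 + k1 r^2 times it, then the intrinsics apply), "R" (3x3) and "t" (3): a world point X has camera coordinates R X + t. Camera axes: x right, y down, z forward; pixel columns grow to the right and rows downward; lengths in m; the calibration is good to about 2 mm. A picture is of the moment at which its call begins. calibration takes no time and is no camera call.
- env.hand_in(): hands the job in; it is judged then, once.
The state is a dict: "time_s": time; "q": joint angles; "joint_velocities": joint speeds; "effort": joint torques, N m; "ee_pos": TCP position; "tool_rot": TCP orientation; "wrist_force": force on the tool from outside, world axes, zero at the start; "torque": the same for the moment, N m; "width": finger opening in m; "finger_force": force on a finger pad.
Only numpy, scipy, OpenCV 4.12 (cv2) and the standard library are available. Lean on these libraries where they do the work, as an engineer would, in place of code of your own. Each camera call takes 0.05 s, during which the arm holds its last target. There are 200 camera calls.

TASK

Drop the green charged cell from the charger upright, button up, into the yellow work torch's tube, then fit the tail cap: lugs into the tube's two red-marked slots, push it in against the spring until its flange is flush on the rim, and twist it a quarter turn clockwise (from above) to its stop. Finish while still gripping the cap, turned and pressed flush against the spring: do not let go. Leave the grey cell in the charger, and the jar, lacquer panel and scribing tool where they are.

Things in the scene. Friction and masses are not known exactly. Their poses are not given: they have to be found in the camera images.
- torch: Work torch fixed head-down in a wooden stand (110 x 110 x 20 mm). Origin: centre of the stand's underside. Its yellow battery tube, 48 mm outside diameter, rises on the z axis to an open rim 150 mm above the surface. Two slots in the rim's ledge lie along the torch's own +x and -x, marked red outside the tube. From 21 mm below the rim a 25 mm square bore guides the cell onto a spring plunger.
- torch_mouth (a point): Centre of the rim, 150 mm above the surface, axes as torch. Aluminium ledge here, 6 mm thick: eight-sided hole 27 mm across, slots 12 mm wide reaching 21 mm from the axis along +x and -x. Below the ledge the cap's lugs can turn only clockwise (from above), a quarter turn to solid stops (play about 0.1 rad).
- plunger (a joint): Spring plunger at the bottom of the tube, travel down in m: 0 is relaxed (its top 75 mm below the rim, so that a loaded cell's top rests 5 mm below the rim), 0.014 with the cap flush on top of a loaded cell, end of travel 0.018. Spring 3 N at 0, about 10 N at 0.014.
- good_cell: The charged cell: green round cell, 21 mm diameter, 70 mm long, about 70 g, white ring near the top and a steel button (8 mm diameter, 3 mm high) at the top end. Stands upright in one of the charger's two wells. Origin: centre of its lower end, z along it, to the button.
- spent_cell: The spent cell: the same size, but grey. Stands in the charger's other well and stays there.
- charger: Black charger block, 70 x 140 x 30 mm, fixed. Origin: centre of its underside. Two square wells 24 mm wide and 20 mm deep lie 35 mm either side of its centre along its y axis; the cells stand 50 mm out of it, their tops 80 mm above the surface.
- cap: Tail cap, 50 to 85 g, standing on its spigot. Origin: centre of the spigot's lower end, z up. Aluminium spigot 24 mm diameter, chamfered; two steel lugs along +x and -x (36 mm over both, 8 mm wide, 4 to 9 mm above the origin); yellow flange 46 mm diameter, 19 to 24 mm up; black wing grip 36 mm long along x, 12 mm thick along y, 24 to 54 mm up, red stripe on top. Half a turn makes no difference.
- cap_flange (a point): Centre of the flange's underside, 19 mm above the cap's origin: meets torch_mouth when fully home. With a loaded cell the spigot meets the cell when this is 14 mm above the rim. Flush, the lugs have 4 mm of play under the ledge: a turned cap that is let go springs up 4 mm.
- varnish_jar: Glass varnish jar with a red lid, 64 mm diameter, 85 mm high. Origin: centre of its underside. To be left alone.
- lacquer_panel: Round black lacquer panel with a tree drawn on it, 170 mm diameter, 8 mm thick, lying flat. Origin: centre of its underside. To be left alone.
- scribing_tool: Scribing tool with a light wooden handle and a brass cross-piece, 200 mm long, lying along its x. Origin near its middle, on the surface. To be left alone.
Not all that is in view belongs to the job. Of the things shaped like the good_cell, the green one is meant.

How it is judged:
By the outcome, as a careful person would: the job done as asked, in the order asked, and still so for the second after the job is handed in, while the arm keeps its last pose, push and grip.
It also fails if it takes over 67 s, if anything falls off the work surface, if the arm or the gripper's body presses on something with over 40 N, if the wrist force passes 120 N, or if a joint passes its speed limit or range.

## Working session

There is one attempt and no reset: what is moved stays moved. The work goes in short steps, Python scripts to look and compute and a shell command to move; the robot and the scene stay as the last step left them, time stands still between calls to the robot, and variables do not carry over. Pictures are saved under pics/ and viewed, at most 10 in all, crops included, and the job is handed in when it is done.

```bash
mkdir -p pics; cat > h.py <<'E'
import numpy as np, cv2
from cell import env
from scipy.spatial.transform import Rotation as Ro
def ray(n,u,v):
    c=env.calibration(n); K=np.array([[c['fx'],0,c['cx']],[0,c['fy'],c['cy']],[0,0,1]],float)
    # radial: drawn = s*(1+k1 r^2)
    p=cv2.undistortPoints(np.array([[[u,v]]],float),K,np.array([c['k1'],0,0,0.])).ravel()
    R=np.array(c['R']);t=np.array(c['t'])
    return -R.T@t, R.T@np.array([p[0],p[1],1])
def onz(n,u,v,z):
    o,d=ray(n,u,v); return (o+d*(z-o[2])/d[2]).round(4)
def proj(n,X):
    c=env.calibration(n); x=np.array(c['R'])@np.array(X)+np.array(c['t']); s=x[:2]/x[2]; s=s*(1+c['k1']*(s@s))
    return np.array([c['fx']*s[0]+c['cx'],c['fy']*s[1]+c['cy']])
def st():
    s=env.read_state(); R=Ro.from_rotvec(s['tool_rot']).as_matrix()
    print(s['time_s'],'pos',np.round(s['ee_pos'],4),'x',R[:,0].round(3),'y',R[:,1].round(3),'z',R[:,2].round(3),'w',s['width'],'F',np.round(s['wrist_force'],1),'ff',s['finger_force'],'q7',np.round(s['q'],2))
    return s,R
E
python3 - <<'E'
from h import *
st(); print(env.pinch_z)
for n in('top','side'):
    im=env.snapshot(n); cv2.imwrite(f'pics/{n}0.png',im[:,:,::-1]); o,d=ray(n,320,200); print(n,o,d)
E
```

```text
0.0 pos [0.214  0.6131 0.2304] x [-0.944  0.33  -0.   ] y [ 0.33   0.944 -0.002] z [-0.001 -0.002 -1.   ] w 0.08556696817964823 F [0.2 0.7 0.5] ff 0.0 q7 [-1.3   0.63  0.04  1.52 -0.03  1.   -0.02]
-0.0187
top [0.42697717 0.01747898 0.92954812] [ 0.19854609 -0.03359533 -0.97955769]
side [ 0.01868252 -0.54130402  0.90839445] [ 0.51229397  0.48336274 -0.70992027]
```

View pics/top0.png

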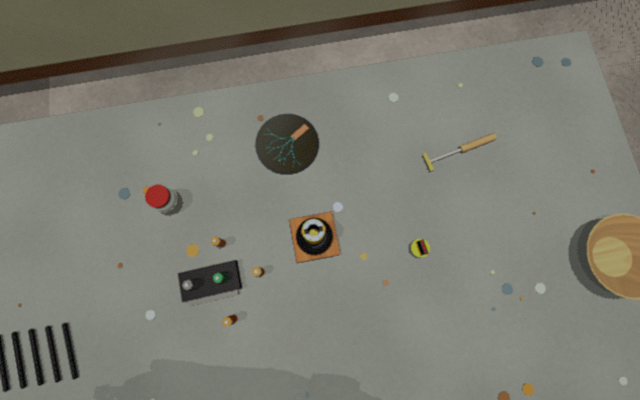

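View pics/side0.png

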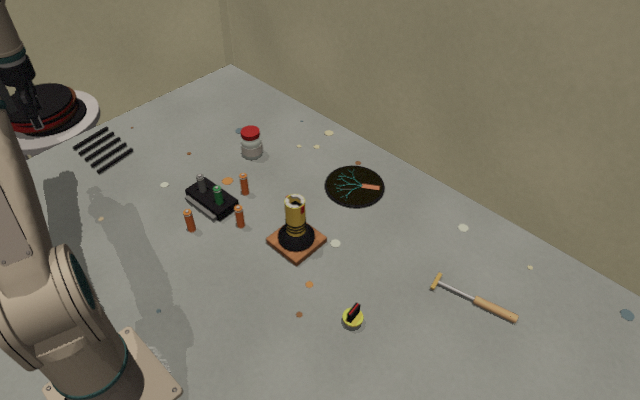

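The top view shows the charger at (210,282) with the green cell at (218,278), the torch at (315,235) and the cap at (420,248). The side view shows the same layout, with the torch at (295,225), the cap at (353,317), the green cell at (218,195), and three orange cells standing around the charger.

```bash
python3 - <<'E'
from h import *
t=cv2.imread('pics/top0.png'); s=cv2.imread('pics/side0.png')
def crop(im,u,v,w,h): return cv2.resize(im[v-h//2:v+h//2,u-w//2:u+w//2],(400,300),interpolation=cv2.INTER_CUBIC)
cv2.imwrite('pics/c1.png',np.vstack([np.hstack([crop(t,315,235,80,60),crop(t,420,248,40,30)]),np.hstack([crop(t,210,282,120,90),crop(s,296,212,60,45)])]))
hsv={'top':cv2.cvtColor(t,cv2.COLOR_BGR2HSV),'side':cv2.cvtColor(s,cv2.COLOR_BGR2HSV)}
for n in hsv:
  for nm,lo,hi in(('green',(50,80,40),(85,255,255)),('yellow',(22,120,80),(35,255,255)),('red',(0,150,80),(4,255,255)),('orange',(8,130,90),(17,255,255))):
    m=cv2.inRange(hsv[n],lo,hi); k,l,sta,c=cv2.connectedComponentsWithStats(m)
    for i in range(1,k):
      if sta[i,4]>=6: print(n,nm,c[i].round(1),sta[i], onz(n,*c[i],{'green':.08,'yellow':.15,'red':.054,'orange':.07}[nm]))
E
```

```text
top green [280.2 137.7] [279 137   4   2   6] [0.7688 0.0573 0.08  ]
top green [287.4 141.9] [281 138  13  10  27] [0.7548 0.0416 0.08  ]
top green [291.5 148.4] [290 144   4  10  19] [0.7367 0.0344 0.08  ]
top green [293.3 156.7] [293 155   2   4   6] [0.7153 0.0333 0.08  ]
top green [218.8 277.5] [212 273  16  10  90] [0.4628 0.2437 0.08  ]
top yellow [427.9 162.3] [424 154   9  17  60] [ 0.6274 -0.2576  0.15  ]
top yellow [323.  227.7] [322 225   3   6  12] [ 0.5249 -0.0052  0.15  ]
top yellow [302.8 231.4] [301 229   4   6  15] [0.5244 0.0383 0.15  ]
top yellow [312.9 231.7] [309 229   9   6  42] [0.5201 0.0174 0.15  ]
top yellow [321.5 237.8] [320 236   4   4   6] [0.5042 0.0017 0.15  ]
top yellow [311.8 241. ] [306 239  13   4  16] [0.5012 0.023  0.15  ]
top yellow [416.2 248.6] [411 239  16  18 133] [ 0.4479 -0.1898  0.15  ]
top yellow [426.4 245.4] [423 240   7  12  41] [ 0.4507 -0.2124  0.15  ]
top yellow [257.6 272.9] [254 270   7   6  15] [0.4555 0.1446 0.15  ]
top red [157.  195.9] [146 185  23  23 407] [0.6831 0.3768 0.054 ]
top red [422.1 242.6] [421 241   3   4   7] [ 
[... 1821 characters left out ...]
0.5] [222 177  11   8  55] [0.5042 0.2562 0.07  ]
side orange [244.3 186.9] [241 179   8  16  97] [0.5206 0.2044 0.07  ]
side orange [370.8 186.5] [361 184  19   6  80] [ 0.7523 -0.0311  0.07  ]
side orange [237.4 208. ] [234 205   8   6  31] [0.4596 0.1577 0.07  ]
side orange [187.1 212.1] [183 209   8   6  26] [0.363  0.2362 0.07  ]
side orange [239.8 219.6] [236 212   9  16 105] [0.4387 0.1228 0.07  ]
side orange [189.9 223.5] [185 216  11  16 115] [0.3457 0.1996 0.07  ]
side orange [295.8 245.6] [267 228  59  35 503] [ 0.4776 -0.0332  0.07  ]
side orange [308.9 284. ] [306 282   7   5  30] [ 0.4229 -0.13    0.07  ]
side orange [299.  314.3] [297 313   5   4  18] [ 0.3559 -0.1679  0.07  ]
```

View pics/c1.png

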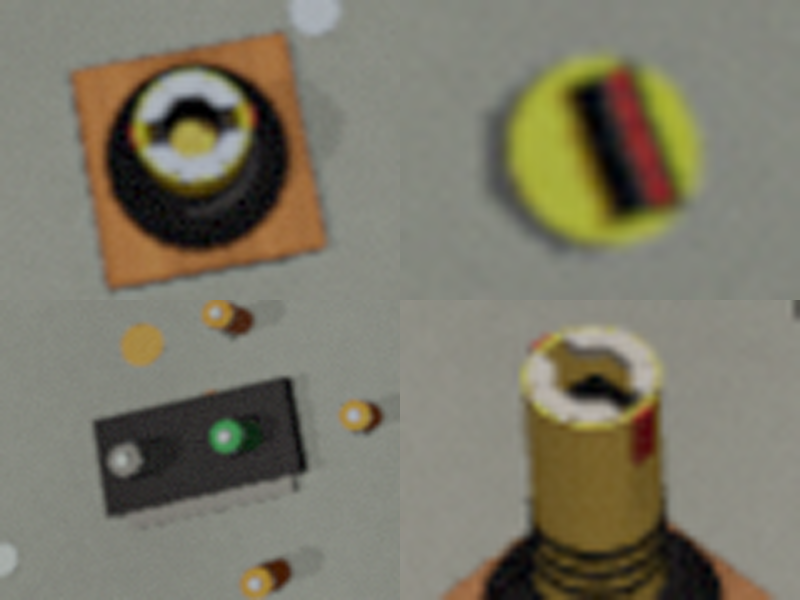

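```bash
python3 - <<'E'
from h import *
t=cv2.imread('pics/top0.png'); s=cv2.imread('pics/side0.png')
ht=cv2.cvtColor(t,cv2.COLOR_BGR2HSV); hs=cv2.cvtColor(s,cv2.COLOR_BGR2HSV)
def hull(m,u0,u1,v0,v1):
    z=np.zeros_like(m); z[v0:v1,u0:u1]=m[v0:v1,u0:u1]
    p=cv2.findNonZero(z); h=cv2.convexHull(p); return cv2.fitEllipse(h) if len(h)>=5 else None, cv2.mean(cv2.inRange(z,1,255)), p
# white ledge
for n,h,b in(('top',ht,(295,335,212,250)),('side',hs,(283,310,190,213))):
    m=cv2.inRange(h,(0,0,120),(179,75,255)) if n=='top' else cv2.inRange(h,(0,0,165),(179,60,255))
    e=hull(m,*b); print(n,'ledge',e[0],onz(n,*e[0][0],.15), proj(n,[.521,.017,.15]))
# cap flange yellow
for n,h,b in(('top',ht,(400,440,230,266)),('side',hs,(335,370,295,335))):
    m=cv2.inRange(h,(22,120,80),(35,255,255)); e=hull(m,*b); print(n,'flange',e[0],onz(n,*e[0][0],.024))
    m=cv2.inRange(h,(0,110,70),(8,255,255))|cv2.inRange(h,(172,110,70),(179,255,255)); p=hull(m,*b)[2]
    r=cv2.minAreaRect(p); print('stripe',r,onz(n,*r[0],.054))
    q=cv2.boxPoints(r); W=np.array([onz(n,*x,.054) for x in q]);print(W[:, :2].tolist())
# top direct points
for nm,a,b,z in(('slot',(275+135/5,205+140/5),(275+253/5,205+118/5),.145),('stand',(275+72/5,205+72/5),(275+288/5,205+32/5),.02),('stand2',(275+107/5,205+290/5),(275+327/5,205+245/5),.02),('chg',(150+108/3.33,237+515/3.33-90),(150+303/3.33,237+470/3.33-90),.03)):
    A=onz('top',*a,z);B=onz('top',*b,z); d=B-A; print(nm,A,B,np.degrees(np.arctan2(d[1],d[0])),np.linalg.norm(d),(A+B)/2)
for n,h,b in(('top',ht,(205,235,265,290)),('side',hs,(208,228,182,210))):
    m=cv2.inRange(h,(50,80,30),(90,255,255)); e=hull(m,*b); print(n,'cell',e[0],cv2.boundingRect(e[2]))
print('btn top',onz('top',217.2,277.8,.083),'green c',onz('top',217.9,277.6,.08),'side',onz('side',216,187.5,.08))
for X in ([.463,.246,.08],[.463,.246,.03]): print(proj('top',X),proj('side',X))
E
```

```text
top ledge ((314.6454162597656, 215.34268188476562), (39.5113525390625, 49.36852264404297), 6.432830810546875) [0.554  0.0078 0.15  ] [312.99021798 231.25510537]
side ledge ((294.2525329589844, 200.37258911132812), (13.772171020507812, 18.758790969848633), 82.13800048828125) [0.5239 0.0165 0.15  ] [293.1709265  200.90149374]
top flange ((419.7014465332031, 247.53125), (17.57196807861328, 18.62721824645996), 104.8545913696289) [ 0.4524 -0.2322  0.024 ]
stripe ((423.10003662109375, 246.3000030517578), (12.649109840393066, 2.5298216342926025), 71.56504821777344) [ 0.4529 -0.2325  0.054 ]
[[0.4671, -0.2281], [0.4679, -0.2341], [0.4389, -0.2369], [0.4381, -0.2309]]
side flange ((352.5943908691406, 317.0658874511719), (18.431291580200195, 20.36322021484375), 101.10520935058594) [ 0.45   -0.2349  0.024 ]
stripe ((353.2950439453125, 308.7458801269531), (2.4327006340026855, 13.57190990447998), 39.80556869506836) [ 0.4514 -0.2332  0.054 ]
[[0.4356, -0.2323], [0.4675, -0.2288], [0.4674, -0.2341], [0.4356, -0.2376]]
slot [0.522  0.0407 0.145 ] [ 0.5226 -0.0105  0.145 ] -89.3285958171501 0.0512035
[... 151 characters left out ...]
  ]
stand2 [0.4674 0.0696 0.02  ] [ 0.4704 -0.0395  0.02  ] -88.42489426699781 0.10914123876885401 [0.4689  0.01505 0.02   ]
chg [0.4243 0.3482 0.03  ] [0.4315 0.2079 0.03  ] -87.06223779181775 0.1404846254933258 [0.4279  0.27805 0.03   ]
top cell ((220.0575408935547, 277.3161315917969), (10.424330711364746, 16.566436767578125), 88.729248046875) (212, 273, 17, 10)
side cell ((217.37730407714844, 194.7062225341797), (10.173176765441895, 21.66603660583496), 164.70680236816406) (212, 186, 12, 20)
btn top [0.4627 0.2465 0.083 ] green c [0.463  0.2457 0.08  ] side [0.462  0.2461 0.08  ]
[217.77465362 277.62451242] [216.32134797 187.33829315]
[223.47126715 277.5370762 ] [219.13920568 200.96337505]
```

Position estimates:

| Item | Position (m) | Orientation |
|---|---|---|
| Cell | (0.4628, 0.246) | – |
| Torch axis | (0.523, 0.0155) | slots at about 91° |
| Cap | (0.452, −0.233) | wing at about 6° |

Now moving above the cell.

```bash
python3 -m pendant '[[-0.0356,-0.0264,0,0,0.4],[-0.0356,-0.0264,0,0,0.4],[-0.0356,-0.0264,0,0,0.4],[-0.0356,-0.0264,0,0,0.4],[-0.0356,-0.0264,0,0,0.4],[-0.0356,-0.0264,0,0,0.4],[-0.0356,-0.0264,0,0,0.4],[-0.0356,-0.0264,0,0,0.4],[-0.0356,-0.0264,0,0,0.4],[-0.0356,-0.0264,0,0,0.4],[0,0,0,0,0.4],[0,0,0,0,0.4]]' 60
cat >> h.py <<'E'
def to(x,y,z,ang=None):
    s,R=st(); d=np.array([x,y,z])-np.array(s['ee_pos']); print('tool shift',(R.T@d).round(4))
    if ang is not None:
        a=np.degrees(np.arctan2(R[1,1],R[0,1])); print('y ang',a,'turn rad',np.radians((a-ang+180)%360-180))
E
python3 -c "
from h import *
to(.4628,.246,.05)"
```

```text
time_s: 1.6
ee_pos: [0.4628, 0.2475, 0.231]
tool_rot: [-0.525, -3.096, -0.0]
wrist_force: [-1.1, 1.2, 0.5]
width: 0.0513
finger_force: 0.0
1.6 pos [0.4628 0.2475 0.231 ] x [-0.944  0.329  0.001] y [ 0.329  0.944 -0.   ] z [-0.001  0.    -1.   ] w 0.05129232045799106 F [-1.1  1.2  0.5] ff 0.0 q7 [-0.58  0.45  0.05  1.87 -0.03  0.83  0.72]
tool shift [-0.0007 -0.0015  0.181 ]
```

```bash
python3 -m pendant '[[-0.0007,-0.0015,0.03,0,0.4],[0,0,0.04,0,0.4],[0,0,0.04,0,0.4],[0,0,0.03,0,0.4],[0,0,0.02,0,0.4],[0,0,0.02,0,0.4],[0,0,0,0,0.4]]'
python3 -c "
from h import *
a=env.snapshot('top')[235:325,150:270,::-1];b=env.snapshot('side')[150:240,160:280,::-1]
cv2.imwrite('pics/g1.png',cv2.resize(np.hstack([a,b]),(800,300),interpolation=2))
to(.4628,.246,.05)"
```

```text
time_s: 2.48
ee_pos: [0.4615, 0.2465, 0.05]
tool_rot: [-0.521, -3.095, 0.002]
wrist_force: [-0.0, -0.1, -0.2]
width: 0.0513
finger_force: 0.0
2.575 pos [0.4631 0.2466 0.0516] x [-0.945  0.328  0.   ] y [0.328 0.945 0.   ] z [-0.     0.001 -1.   ] w 0.05099521962335691 F [ 0.8 -0.2 -0.8] ff 0.0 q7 [-0.56  0.73  0.03  2.01 -0.05  0.4   0.74]
tool shift [ 0.     -0.0007  0.0016]
```

View pics/g1.png

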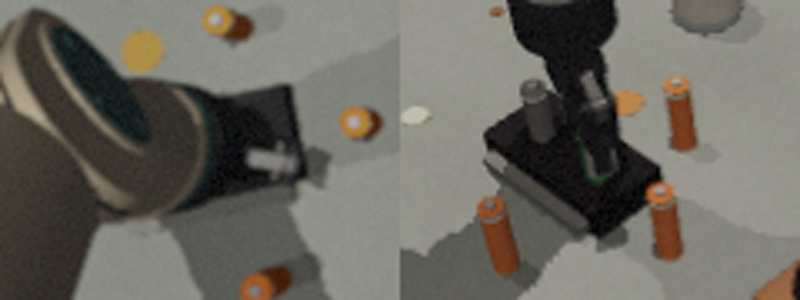

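The fingers straddle the green cell, which shows between them near (600,165) in the right crop, and the grey cell stands clear. Closing and lifting.

```bash
python3 -m pendant '[[0,0,0,0,0.9],[0,0,0,0,0.9],[0,0,0,0,0.9],[0,0,0,0,0.9],[0,0,-0.01,0,0.9],[0,0,-0.02,0,0.9],[0,0,-0.04,0,0.9],[0,0,-0.05,0,0.9],[0,0,-0.05,0,0.9],[0,0,0,0,0.9]]' 60
python3 -c "
from h import *
to(.523,.0155,.22)"
```

```text
time_s: 3.82
ee_pos: [0.4657, 0.2466, 0.2255]
tool_rot: [0.524, 3.091, 0.009]
wrist_force: [-0.1, -0.4, -1.0]
width: 0.0189
finger_force: 58.8
3.825 pos [0.4657 0.2466 0.2255] x [-0.944  0.33  -0.006] y [0.33  0.944 0.007] z [ 0.007  0.004 -1.   ] w 0.01893178200985546 F [-0.1 -0.4 -1. ] ff 58.7838488817215 q7 [-0.58  0.46  0.06  1.88 -0.03  0.8   0.73]
tool shift [-0.1303 -0.1993  0.0049]
```

```bash
python3 -m pendant '[[-0.01,-0.015,0,0,0.9],[-0.02,-0.03,0,0,0.9],[-0.02,-0.03,0,0,0.9],[-0.02,-0.03,0,0,0.9],[-0.02,-0.03,0,0,0.9],[-0.02,-0.03,0,0,0.9],[-0.0135,-0.02,0,0,0.9],[-0.0065,-0.0145,0,0,0.9],[0,0,0,0,0.9],[0,0,0,0,0.9],[0,0,0,0,0.9]]'
python3 -c "
from h import *
a=env.snapshot('top')[200:272,265:361,::-1];b=env.snapshot('side')[165:255,240:360,::-1]
cv2.imwrite('pics/g2.png',np.hstack([cv2.resize(a,(400,300),interpolation=2),cv2.resize(b,(400,300),interpolation=2)]))
to(.523,.0155,.22)
s,R=st()
for z in (.185,.195,.2,.21): print(proj('side',[.523,.0155,z]))"
```

```text
time_s: 5.2
ee_pos: [0.5202, 0.0156, 0.2212]
tool_rot: [-0.522, -3.098, -0.001]
wrist_force: [-0.5, 0.2, -0.7]
width: 0.0192
finger_force: 58.8
5.3 pos [0.5203 0.0153 0.2213] x [-0.945  0.328  0.   ] y [0.328 0.945 0.   ] z [-0.  0. -1.] w 0.01905022242861961 F [-0.5 -0.6 -0.5] ff 58.800145983695984 q7 [-0.13  0.46  0.07  1.89 -0.04  0.8   1.2 ]
tool shift [-0.0025  0.0011  0.0013]
5.3 pos [0.5203 0.0153 0.2213] x [-0.945  0.328  0.   ] y [0.328 0.945 0.   ] z [-0.  0. -1.] w 0.01905022242861961 F [-0.5 -0.6 -0.5] ff 58.800145983695984 q7 [-0.13  0.46  0.07  1.89 -0.04  0.8   1.2 ]
[293.76934138 189.77264887]
[293.62644345 186.52993666]
[293.55431362 184.89186274]
[293.40867245 181.5817424 ]
```

View pics/g2.png

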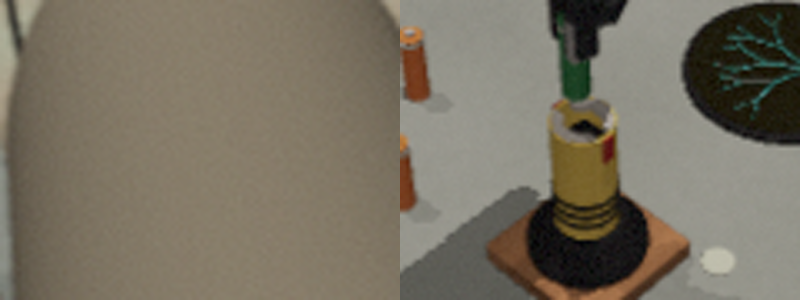

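```bash
python3 -m pendant '[[-0.0025,0.0011,0,0,0.9],[0,0,0,0,0.9],[0,0,0,0,0.9]]'
python3 -c "
from h import *
s,R=st()
im=env.snapshot('side')[:,:,::-1].copy();cv2.imwrite('pics/s3.png',im);h=cv2.cvtColor(im,cv2.COLOR_BGR2HSV)
g=cv2.inRange(h,(50,80,25),(90,255,255));
for v in range(178,199):
  c=np.nonzero(g[v,280:310])[0]+280; print(v,c.min() if len(c) else '',c.max() if len(c) else '')
y=cv2.inRange(h,(17,90,60),(35,255,255))|cv2.inRange(h,(0,120,60),(6,255,255))
for v in range(203,226,2):
  c=np.nonzero(y[v,275:320])[0]+275; print(v,c.min(),c.max(),(c.min()+c.max())/2)
for z in (.18,.1815,.2,.1,.12,.15): print(z,proj('side',[.523,.0155,z]))
print(proj('side',[.533,.0155,.18]),proj('side',[.523,.0255,.18]))
"
```

```text
time_s: 5.68
ee_pos: [0.5232, 0.0146, 0.2213]
tool_rot: [-0.525, -3.097, -0.0]
wrist_force: [0.2, -0.6, -1.2]
width: 0.0191
finger_force: 58.8
5.675 pos [0.5232 0.0146 0.2213] x [-0.944  0.329  0.   ] y [0.329 0.944 0.   ] z [-0.  0. -1.] w 0.01912310251090697 F [ 0.2 -0.6 -1.2] ff 58.800020813941956 q7 [-0.13  0.46  0.07  1.88 -0.04  0.8   1.2 ]
178  
179  
180 290 290
181 290 290
182 290 290
183 290 297
184 290 297
185 290 297
186 290 297
187 290 297
188 290 297
189 290 297
190 290 297
191 290 297
192 291 297
193 291 296
194  
195  
196  
197  
198  
203 285 304 294.5
205 285 304 294.5
207 285 304 294.5
209 285 304 294.5
211 285 304 294.5
213 286 304 295.0
215 286 304 295.0
217 286 304 295.0
219 286 305 295.5
221 286 305 295.5
223 287 303 295.0
225 289 301 295.0
0.18 [293.84011725 191.37749821]
0.1815 [293.81893124 190.89718902]
0.2 [293.55431362 184.89186274]
0.1 [294.91469634 215.64432992]
0.12 [294.65588635 209.8166509 ]
0.15 [294.25558842 200.78195884]
[297.0374803  189.16333719] [290.76034963 189.21828216]
```

```bash
python3 -m pendant '[[-0.0007,-0.0003,0.01,0,0.9],[0,0,0.01,0,0.9],[0,0,0.01,0,0.9],[0,0,0.01,0,0.9],[0,0,0.005,0,0.9],[0,0,0,0,0.9]]'
python3 -m pendant '[[0,0,0.005,0,0.9],[0,0,0.005,0,0.9],[0,0,0.005,0,0.9],[0,0,0.005,0,0.9],[0,0,0,0,0.9]]'
```

```text
time_s: 6.48
ee_pos: [0.5235, 0.014, 0.1758]
tool_rot: [-0.525, -3.097, 0.0]
wrist_force: [0.6, 0.6, -0.5]
width: 0.0191
finger_force: 58.8
time_s: 7.1
ee_pos: [0.5234, 0.014, 0.1558]
tool_rot: [-0.525, -3.096, 0.0]
wrist_force: [-0.6, 0.0, -0.2]
width: 0.0188
finger_force: 58.8
```

```bash
python3 -m pendant '[[0,0,0.003,0,0.9],[0,0,0,0,0.9],[0,0,0,0,0.6],[0,0,0,0,0.4],[0,0,0,0,0.4],[0,0,0,0,0.4],[0,0,-0.02,0,0.4],[0,0,-0.04,0,0.4],[0,0,-0.04,0,0.4],[0,0,0,0,0.4]]'
python3 -c "
from h import *
to(.452,-.233,.2,-84.5)"
```

```text
time_s: 8.35
ee_pos: [0.5259, 0.014, 0.2563]
tool_rot: [0.524, 3.091, 0.003]
wrist_force: [0.7, 0.8, -0.9]
width: 0.0515
finger_force: 0.0
8.35 pos [0.5259 0.014  0.2563] x [-0.944  0.33  -0.006] y [0.33  0.944 0.003] z [ 0.007  0.001 -1.   ] w 0.051533630744787014 F [ 0.7  0.8 -0.9] ff 0.0 q7 [-0.13  0.42  0.08  1.84 -0.04  0.88  1.2 ]
tool shift [-0.0113 -0.2577  0.0557]
y ang 70.75157818815259 turn rad 2.709651208300676
```

```bash
python3 -m pendant '[[-0.0013,-0.0257,0,0,0.4],[-0.002,-0.04,0,0,0.4],[-0.002,-0.048,0,0,0.4],[-0.002,-0.048,0,0,0.4],[-0.002,-0.048,0,0,0.4],[-0.002,-0.032,0,0,0.4],[0,-0.016,0,0,0.4],[0,0,0,0.15,0.4],[0,0,0,0.18,0.4],[0,0,0,0.18,0.4],[0,0,0,0.18,0.4],[0,0,0,0.18,0.4]]'
python3 -m pendant '[[0,0,0,0.18,0.4],[0,0,0,0.18,0.4],[0,0,0,0.18,0.4],[0,0,0,0.18,0.4],[0,0,0,0.18,0.4],[0,0,0,0.18,0.4],[0,0,0,0.18,0.4],[0,0,0,0.18,0.4],[0,0,0,0.18,0.4],[0,0,0,0.18,0.4],[0,0,0,0.04,0.4],[0,0,0,0,0.4]]'
python3 -c "
from h import *
to(.452,-.233,.026,-84.5)
t=env.snapshot('top')[:,:,::-1];b=env.snapshot('side')[:,:,::-1]
cv2.imwrite('pics/g4.png',np.hstack([cv2.resize(t[205:265,275:355],(400,300),interpolation=2),cv2.resize(b[180:225,264:324],(400,300),interpolation=2)]))"
```

```text
time_s: 9.85
ee_pos: [0.4497, -0.2316, 0.2527]
tool_rot: [-1.786, -2.583, -0.001]
wrist_force: [-0.6, 0.9, -0.0]
width: 0.0515
finger_force: 0.0
time_s: 11.35
ee_pos: [0.4496, -0.2323, 0.2529]
tool_rot: [-3.137, -0.155, 0.001]
wrist_force: [-0.1, 0.4, -0.3]
width: 0.0515
finger_force: 0.0
11.35 pos [ 0.4496 -0.2323  0.2529] x [ 0.995  0.099 -0.001] y [ 0.099 -0.995 -0.   ] z [-0.001  0.    -1.   ] w 0.05152945613385572 F [-0.1  0.4 -0.3] ff 0.0 q7 [-0.15  0.52  0.87  1.9  -0.49  0.95 -0.52]
tool shift [0.0025 0.001  0.2269]
y ang -84.3257108064743 turn rad 0.0030419202776687127
```

View pics/g4.png

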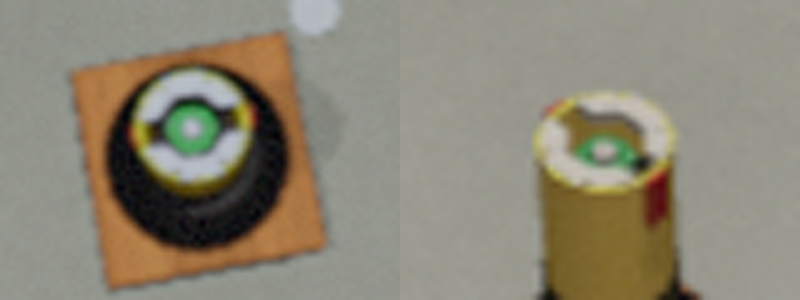

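The green cell sits button up in the tube, just below the rim (top-view crop (192,128)). The red slots are at (130,133) and (253,115). Descending on the cap.

```bash
python3 -m pendant '[[0.0025,0.001,0.03,0,0.4],[0,0,0.05,0,0.4],[0,0,0.05,0,0.4],[0,0,0.04,0,0.4],[0,0,0.03,0,0.4],[0,0,0.015,0,0.4],[0,0,0.007,0,0.4],[0,0,0,0,0.4],[0,0,0,0,0.4]]'
python3 -c "
from h import *
to(.452,-.233,.0275,-84.5)
t=env.snapshot('top')[:,:,::-1];b=env.snapshot('side')[:,:,::-1]
cv2.imwrite('pics/g5.png',np.hstack([cv2.resize(t[218:278,380:460],(400,300),interpolation=2),cv2.resize(b[285:345,313:393],(400,300),interpolation=2)]))"
```

```text
time_s: 12.58
ee_pos: [0.4527, -0.2341, 0.0322]
tool_rot: [3.137, 0.151, 0.002]
wrist_force: [0.1, 0.3, -0.2]
width: 0.0512
finger_force: 0.0
12.575 pos [ 0.4527 -0.2341  0.0322] x [0.995 0.096 0.001] y [ 0.096 -0.995  0.001] z [ 0.002 -0.001 -1.   ] w 0.05123838080765437 F [ 0.1  0.3 -0.2] ff 0.0 q7 [ 0.1   0.82  0.5   2.06 -0.87  0.47 -0.21]
tool shift [-0.0006 -0.0012  0.0047]
y ang -84.49947777853437 turn rad 9.114484000081378e-06
```

View pics/g5.png

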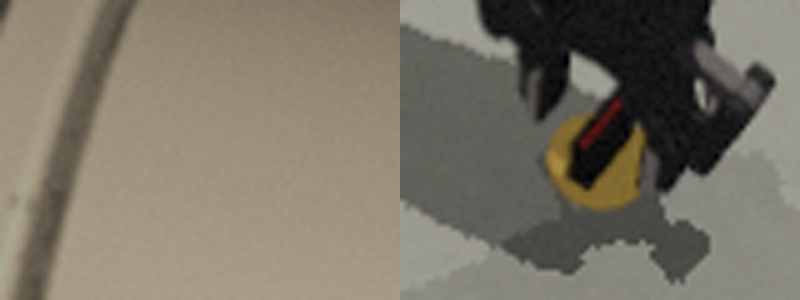

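The fingers stand on either side of the wing (red stripe at (600,125) in the right crop), above the flange. Closing and lifting.

```bash
python3 -m pendant '[[-0.0005,-0.001,0.004,0,0.4],[0,0,0,0,0.6],[0,0,0,0,0.8],[0,0,0,0,1],[0,0,0,0,1],[0,0,0,0,1],[0,0,0,0,1]]' 110
python3 -c "
from h import *
st()"
python3 -m pendant '[[0,0,-0.01,0,1],[0,0,-0.03,0,1],[0,0,-0.05,0,1],[0,0,-0.05,0,1],[0,0,-0.04,0,1],[0,0,-0.02,0,1],[0,0,0,0,1],[0,0,0,0,1]]'
python3 -c "
from h import *
to(.523,.0155,.22,1)"
```

```text
time_s: 13.55
ee_pos: [0.4515, -0.2329, 0.0274]
tool_rot: [3.138, 0.15, 0.0]
wrist_force: [-0.2, -0.7, 1.7]
width: 0.0104
finger_force: 107.4
13.55 pos [ 0.4515 -0.2329  0.0274] x [0.995 0.096 0.   ] y [ 0.096 -0.995  0.   ] z [ 0. -0. -1.] w 0.010371750490496583 F [-0.2 -0.7  1.7] ff 107.36429929733276 q7 [ 0.11  0.83  0.48  2.07 -0.88  0.46 -0.2 ]
time_s: 14.55
ee_pos: [0.4509, -0.2322, 0.2266]
tool_rot: [-3.137, -0.15, 0.002]
wrist_force: [0.1, 1.7, -1.4]
width: 0.0099
finger_force: 107.3
14.55 pos [ 0.4509 -0.2322  0.2266] x [ 0.995  0.096 -0.001] y [ 0.096 -0.995 -0.001] z [-0.001  0.001 -1.   ] w 0.009857274621883237 F [ 0.1  1.7 -1.4] ff 107.34621047973633 q7 [-0.13  0.56  0.85  1.93 -0.54  0.89 -0.49]
tool shift [ 0.0955 -0.2396  0.0067]
y ang -84.50786749626772 turn rad -1.4923938241689119
```

```bash
python3 -m pendant '[[0.006,-0.015,0,0,1],[0.012,-0.03,0,0,1],[0.012,-0.03,0,0,1],[0.012,-0.03,0,0,1],[0.012,-0.03,0,0,1],[0.012,-0.03,0,0,1],[0.012,-0.03,0,0,1],[0.0115,-0.03,0,0,1],[0.006,-0.0146,0,0,1],[0,0,0,0,1]]'
python3 -m pendant '[[0,0,0,-0.15,1],[0,0,0,-0.15,1],[0,0,0,-0.15,1],[0,0,0,-0.15,1],[0,0,0,-0.15,1],[0,0,0,-0.15,1],[0,0,0,-0.15,1],[0,0,0,-0.15,1],[0,0,0,-0.15,1],[0,0,0,-0.14,1],[0,0,0,0,1],[0,0,0,0,1]]'
cat > m.py <<'E'
from h import *
to(.523,.0155,.2,1)
im=env.snapshot('side')[:,:,::-1].copy();cv2.imwrite('pics/s6.png',im);h=cv2.cvtColor(im,cv2.COLOR_BGR2HSV)
y=cv2.inRange(h,(17,90,60),(35,255,255))
for v in range(166,228):
  c=np.nonzero(y[v,270:325])[0]+270
  if len(c): print(v,c.min(),c.max(),(c.min()+c.max())/2,end='; ')
cv2.imwrite('pics/g6.png',cv2.resize(im[160:235,245:345],(800,600),interpolation=2))
print(proj('side',[.523,.0155,.2175]))
E
python3 m.py
```

```text
time_s: 15.8
ee_pos: [0.5234, 0.0159, 0.2266]
tool_rot: [3.137, 0.154, -0.002]
wrist_force: [0.6, -0.1, -0.5]
width: 0.0104
finger_force: 107.4
time_s: 17.3
ee_pos: [0.5234, 0.0137, 0.2273]
tool_rot: [2.209, 2.234, -0.001]
wrist_force: [-0.0, 0.2, -1.5]
width: 0.0106
finger_force: 107.3
17.3 pos [0.5234 0.0137 0.2273] x [-0.011  1.    -0.   ] y [ 1.     0.011 -0.   ] z [-0. -0. -1.] w 0.010568741903998573 F [-0.   0.2 -1.5] ff 107.28916883468628 q7 [-0.39  0.49  0.45  1.88 -0.28  0.84  0.22]
tool shift [ 0.0018 -0.0003  0.0273]
y ang 0.6327091196624662 turn rad -0.006410435174438239
173 301 301 301.0; 174 301 302 301.5; 175 284 302 293.0; 176 284 303 293.5; 177 283 303 293.0; 178 283 303 293.0; 179 283 303 293.0; 180 284 302 293.0; 181 284 302 293.0; 182 285 301 293.0; 183 286 300 293.0; 184 287 299 293.0; 185 289 297 293.0; 194 297 297 297.0; 195 289 289 289.0; 196 288 290 289.0; 197 287 291 289.0; 198 288 303 295.5; 199 289 304 296.5; 200 289 304 296.5; 201 284 304 294.0; 202 285 304 294.5; 203 285 304 294.5; 204 285 304 294.5; 205 285 304 294.5; 206 285 304 294.5; 207 285 304 294.5; 208 285 304 294.5; 209 285 304 294.5; 210 285 304 294.5; 211 285 304 294.5; 212 286 304 295.0; 213 286 304 295.0; 214 286 304 295.0; 215 286 304 295.0; 216 286 304 295.0; 217 286 304 295.0; 218 286 304 295.0; 219 286 305 295.5; 220 286 305 295.5; 221 286 305 295.5; 222 286 304 295.0; 223 287 303 295.0; 224 288 302 295.0; 225 289 301 295.0; 226 287 302 294.5; 227 288 302 295.0; [293.29821697 179.06899536]
```

View pics/g6.png

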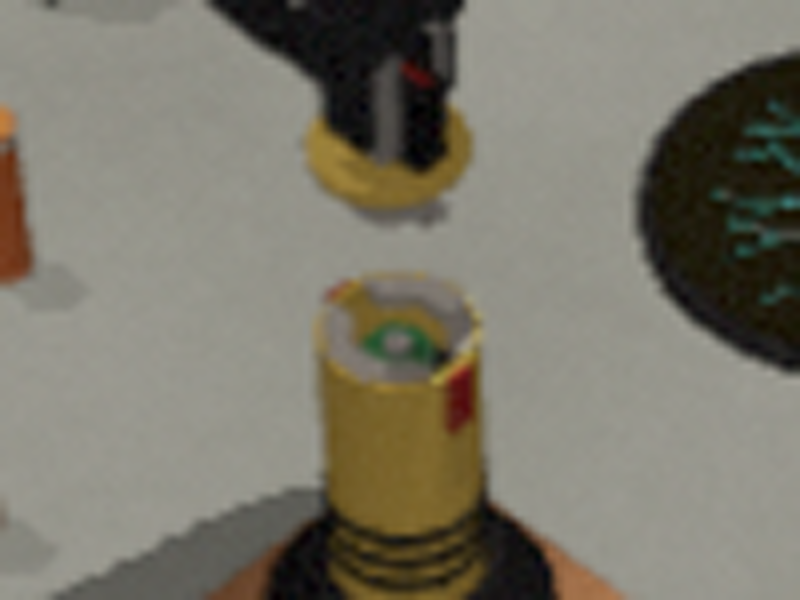

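```bash
cat > e.py <<'E'
from h import *
def edges(im,rows,u0=272,u1=318):
    f=im.astype(float); y=(f[:,:,2]+f[:,:,1])/2-f[:,:,0]  # yellowness
    L=[]
    for v in rows:
        r=y[v,u0:u1]; m=np.argmax(r>25); n=len(r)-1-np.argmax(r[::-1]>25)
        T=.5*np.median(r[r>25]); T=25
        a=m-(r[m]-T)/(r[m]-r[m-1]); b=n+(r[n]-T)/(r[n]-r[n+1]); L.append((u0+a,u0+b))
    L=np.array(L); return L.mean(0).round(2),(L.mean()).round(2),np.ptp(L,axis=0).round(2)
E
python3 - <<'E'
from e import *
for i in range(4):
    im=env.snapshot('side')[:,:,::-1]
    print(edges(im,range(176,181)),edges(im,range(203,212)),edges(im,[203,204,205]))
s,R=st()
p=np.array(s['ee_pos'])
print(proj('side',p-[0,0,.0058]),proj('side',[.523,.0155,.14]))
E
```

```text
(array([282.38, 303.58]), np.float64(292.98), array([0.49, 0.82])) (array([284.14, 304.83]), np.float64(294.49), array([0.93, 0.39])) (array([283.87, 304.76]), np.float64(294.31), array([0.57, 0.15]))
(array([282.33, 303.52]), np.float64(292.93), array([0.45, 0.8 ])) (array([284.13, 304.81]), np.float64(294.47), array([0.92, 0.31])) (array([283.87, 304.76]), np.float64(294.32), array([0.52, 0.17]))
(array([282.26, 303.5 ]), np.float64(292.88), array([0.59, 0.73])) (array([284.12, 304.82]), np.float64(294.47), array([0.94, 0.28])) (array([283.86, 304.78]), np.float64(294.32), array([0.5 , 0.15]))
(array([282.2 , 303.46]), np.float64(292.83), array([0.57, 0.71])) (array([284.14, 304.81]), np.float64(294.47), array([0.9 , 0.31])) (array([283.91, 304.76]), np.float64(294.33), array([0.56, 0.15]))
17.55 pos [0.5236 0.0148 0.2272] x [-0.014  1.    -0.   ] y [ 1.     0.014 -0.   ] z [-0. -0. -1.] w 0.010184980680087052 F [-0.1  0.3 -0.8] ff 107.29087114334106 q7 [-0.39  0.49  0.45  1.88 -0.28  0.84  0.22]
[293.66352511 177.77452333] [294.39066881 203.83358756]
```

```bash
python3 -m pendant '[[-0.0015,-0.0005,0.01,0,1],[0,0,0.015,0,1],[0,0,0.012,0,1],[0,0,0.005,0,1],[0,0,0,0,1],[0,0,0,0,1],[0,0,0,0,1]]'
python3 - <<'E'
from e import *
im=env.snapshot('side')[:,:,::-1]
s,R=st(); p=np.array(s['ee_pos']); c=proj('side',p-[0,0,.0058]); print(c, proj('side',[.523,.0155,p[2]-.0058]))
v=int(round(c[1])); print(edges(im,range(v-2,v+3)),edges(im,range(206,214)))
cv2.imwrite('pics/g7.png',cv2.resize(im[170:230,255:335],(800,600),interpolation=2))
E
```

```text
time_s: 18.42
ee_pos: [0.5235, 0.0133, 0.1857]
tool_rot: [2.204, 2.238, 0.001]
wrist_force: [0.5, -0.4, -0.4]
width: 0.0098
finger_force: 107.3
18.475 pos [0.5234 0.0133 0.1857] x [-0.015  1.     0.   ] y [1.    0.015 0.001] z [ 0.001  0.    -1.   ] w 0.00991767979314959 F [-0.3 -0.2 -0.6] ff 107.33083605766296 q7 [-0.36  0.54  0.42  1.93 -0.32  0.74  0.26]
[294.64939462 191.80939359] [293.84218268 191.42431964]
(array([283.44, 303.93]), np.float64(293.69), array([0.44, 0.44])) (array([284.38, 304.91]), np.float64(294.64), array([0.82, 0.37]))
```

View pics/g7.png

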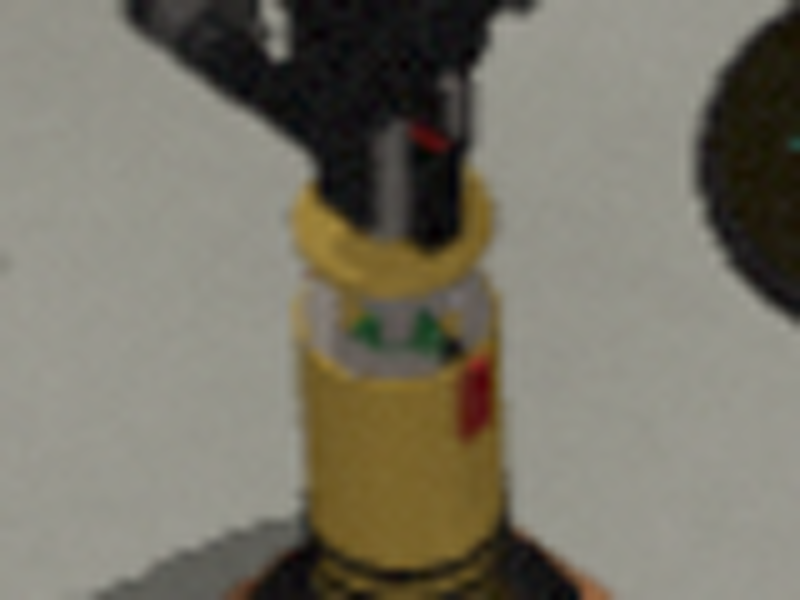

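Laterally the cap now lines up with the tube to about 0.3 mm, and the spigot is just above the rim. Easing it in.

```bash
python3 -m pendant '[[0,0,0.003,0,1],[0,0,0.003,0,1],[0,0,0.003,0,1],[0,0,0.001,0,1],[0,0,0,0,1]]'
python3 -m pendant '[[0,0,0.002,0,1],[0,0,0.002,0,1],[0,0,0,0,1]]'
```

```text
time_s: 19.1
ee_pos: [0.5231, 0.0133, 0.1752]
tool_rot: [-2.205, -2.238, 0.0]
wrist_force: [1.0, 0.8, -0.5]
width: 0.0103
finger_force: 107.3
time_s: 19.48
ee_pos: [0.5236, 0.0134, 0.1714]
tool_rot: [2.204, 2.238, 0.001]
wrist_force: [1.0, -0.8, 0.7]
width: 0.0101
finger_force: 107.5
```

```bash
python3 -m pendant '[[0,0,0.002,0,1],[0,0,0.002,0,1],[0,0,0,0,1]]'
python3 -m pendant '[[0,0,0.002,0,1],[0,0,0.002,0,1],[0,0,0,0,1]]'
```

```text
time_s: 19.85
ee_pos: [0.5236, 0.0134, 0.1674]
tool_rot: [2.204, 2.238, 0.001]
wrist_force: [1.2, 0.9, 3.5]
width: 0.0099
finger_force: 107.9
time_s: 20.23
ee_pos: [0.5235, 0.0134, 0.1635]
tool_rot: [2.204, 2.238, 0.001]
wrist_force: [1.5, 1.6, 5.8]
width: 0.0102
finger_force: 108.1
```

Force follows the spring, so the lugs are in the slots. Pressing to flush.

```bash
python3 -m pendant '[[0,0,0.002,0,1],[0,0,0.0015,0,1],[0,0,0,0,1]]'
python3 -m pendant '[[0,0,0.001,0,1],[0,0,0.001,0,1],[0,0,0,0,1]]'
```

```text
time_s: 20.6
ee_pos: [0.5236, 0.0133, 0.1602]
tool_rot: [2.204, 2.237, 0.001]
wrist_force: [-0.3, 0.4, 7.2]
width: 0.0099
finger_force: 108.3
time_s: 20.98
ee_pos: [0.5237, 0.0133, 0.1584]
tool_rot: [2.204, 2.237, 0.002]
wrist_force: [-0.5, 0.8, 8.0]
width: 0.0102
finger_force: 109.1
```

```bash
python3 -m pendant '[[0,0,0.001,0,1],[0,0,0,0,1]]'
python3 -m pendant '[[0,0,0.001,0,1],[0,0,0,0,1]]'
```

```text
time_s: 21.22
ee_pos: [0.5237, 0.0132, 0.1583]
tool_rot: [2.205, 2.237, 0.003]
wrist_force: [-1.8, 0.3, 16.7]
width: 0.0103
finger_force: 110.2
time_s: 21.48
ee_pos: [0.5237, 0.0132, 0.1583]
tool_rot: [2.205, 2.237, 0.004]
wrist_force: [-4.4, 2.1, 25.0]
width: 0.0098
finger_force: 111.3
```

It is flush at z = 0.1583 m, with the force now climbing above the spring's. Next I twist clockwise under light push, shifting slightly in y because the cap sits about 2.2 mm off the tool axis.

```bash
python3 -m pendant '[[0,-0.0003,-0.0005,0.13,1],[0,-0.0003,0,0.13,1],[0,-0.0003,0,0.13,1],[0,0,0,0,1]]' 120
python3 -c "
from h import *
s,R=st();print(s['torque'])"
python3 -m pendant '[[0,-0.0003,0,0.13,1],[0,-0.0003,0,0.13,1],[0,-0.0003,0,0.13,1],[0,0,0,0,1]]'
python3 -c "
from h import *
s,R=st();print(s['torque'])"
```

```text
time_s: 21.98
ee_pos: [0.5236, 0.013, 0.1583]
tool_rot: [2.597, 1.765, 0.005]
wrist_force: [-2.0, 0.1, 20.1]
width: 0.0105
finger_force: 117.6
21.975 pos [0.5236 0.013  0.1583] x [0.368 0.93  0.002] y [ 0.93  -0.368  0.003] z [ 0.004  0.    -1.   ] w 0.010545619581534596 F [-2.   0.1 20.1] ff 117.60323524475098 q7 [-0.41  0.6   0.51  1.96 -0.45  0.69 -0.01]
[ 0.30244711  0.40680642 -0.04931017]
time_s: 22.48
ee_pos: [0.5232, 0.0132, 0.1583]
tool_rot: [2.89, 1.228, 0.006]
wrist_force: [-1.4, 1.2, 19.5]
width: 0.0101
finger_force: 117.9
22.475 pos [0.5232 0.0132 0.1583] x [0.694 0.72  0.003] y [ 0.72  -0.694  0.003] z [ 0.004  0.    -1.   ] w 0.010062694903958565 F [-1.4  1.2 19.5] ff 117.88543224334717 q7 [-0.48  0.63  0.62  1.96 -0.54  0.72 -0.3 ]
[ 0.31154929  0.18634919 -0.05298028]
```

```bash
python3 -m pendant '[[0,-0.0003,0,0.13,1],[0,-0.0003,0,0.13,1],[0,-0.0003,0,0.13,1],[0,-0.0003,0,0.13,1],[0,-0.0003,0,0.12,1],[0,0,0,0,1]]'
python3 -c "
from h import *
s,R=st();print(s['torque'])"
python3 -m pendant '[[0,-0.0002,0,0.08,1],[0,0,0,0.05,1],[0,0,0,0,1]]'
python3 -c "
from h import *
s,R=st();print(s['torque'])"
```

```text
time_s: 23.22
ee_pos: [0.5227, 0.014, 0.1583]
tool_rot: [3.13, 0.257, 0.007]
wrist_force: [-0.8, 0.3, 18.7]
width: 0.0103
finger_force: 118.2
23.225 pos [0.5227 0.014  0.1583] x [0.987 0.163 0.004] y [ 0.163 -0.987  0.001] z [ 0.005 -0.001 -1.   ] w 0.010283790089239193 F [-0.8  0.3 18.7] ff 118.18943738937378 q7 [-0.59  0.69  0.8   1.96 -0.7   0.79 -0.79]
[ 0.13380389 -0.06701053 -0.09526597]
time_s: 23.6
ee_pos: [0.5227, 0.0142, 0.1583]
tool_rot: [3.14, 0.054, 0.008]
wrist_force: [0.6, 0.6, 18.7]
width: 0.0096
finger_force: 118.1
23.6 pos [0.5227 0.0142 0.1583] x [0.999 0.034 0.005] y [ 0.034 -0.999  0.001] z [ 0.005 -0.001 -1.   ] w 0.009581471280815346 F [ 0.6  0.6 18.7] ff 118.05684328079224 q7 [-0.61  0.7   0.84  1.96 -0.73  0.8  -0.89]
[ 0.12427226 -0.0493572  -0.1012614 ]
```

Now to the stop: small turns until the torque rises.

```bash
python3 -m pendant '[[0,-0.0001,0,0.04,1],[0,0,0,0.03,1],[0,0,0,0,1]]'
python3 -c "
from h import *
s,R=st();print(s['torque'])"
python3 -m pendant '[[0,0,0,0.04,1],[0,0,0,0.02,1],[0,0,0,0,1]]'
python3 -c "
from h import *
s,R=st();print(s['torque'])"
```

```text
time_s: 23.98
ee_pos: [0.5227, 0.0143, 0.1583]
tool_rot: [3.141, -0.056, 0.008]
wrist_force: [-0.6, 0.3, 18.0]
width: 0.0098
finger_force: 118.0
23.975 pos [0.5227 0.0143 0.1583] x [ 0.999 -0.035  0.005] y [-0.035 -0.999  0.   ] z [ 0.005 -0.001 -1.   ] w 0.009763220103761712 F [-0.6  0.3 18. ] ff 118.02727818489075 q7 [-0.62  0.71  0.86  1.96 -0.74  0.81 -0.94]
[ 0.06060539 -0.07966253 -0.05461755]
time_s: 24.35
ee_pos: [0.5229, 0.0147, 0.1583]
tool_rot: [-3.138, 0.149, -0.008]
wrist_force: [-0.2, 1.9, 17.8]
width: 0.0101
finger_force: 118.1
24.35 pos [0.5229 0.0147 0.1583] x [ 0.996 -0.095  0.005] y [-0.095 -0.996 -0.001] z [ 0.005  0.    -1.   ] w 0.010124745840040828 F [-0.2  1.9 17.8] ff 118.0682373046875 q7 [-0.62  0.71  0.87  1.96 -0.76  0.82 -0.99]
[ 0.27218418 -0.14225905  0.02190699]
```

```bash
python3 -m pendant '[[0,0,0,0.03,1],[0,0,0,0,1],[0,0,0,0,1]]'
python3 -c "
from h import *
s,R=st();print(s['torque'])
im=env.snapshot('side')[:,:,::-1];cv2.imwrite('pics/g8.png',cv2.resize(im[160:235,245:345],(800,600),interpolation=2))"
```

```text
time_s: 24.72
ee_pos: [0.523, 0.0152, 0.1583]
tool_rot: [-3.135, 0.195, -0.008]
wrist_force: [0.5, 1.0, 17.3]
width: 0.0103
finger_force: 118.0
24.725 pos [0.523  0.0152 0.1583] x [ 0.992 -0.124  0.005] y [-0.124 -0.992 -0.001] z [ 0.005  0.001 -1.   ] w 0.010314429211239678 F [ 0.5  1.  17.3] ff 118.02517175674438 q7 [-0.63  0.72  0.88  1.96 -0.76  0.83 -1.01]
[ 0.41837965 -0.23706185  0.08376298]
```

View pics/g8.png

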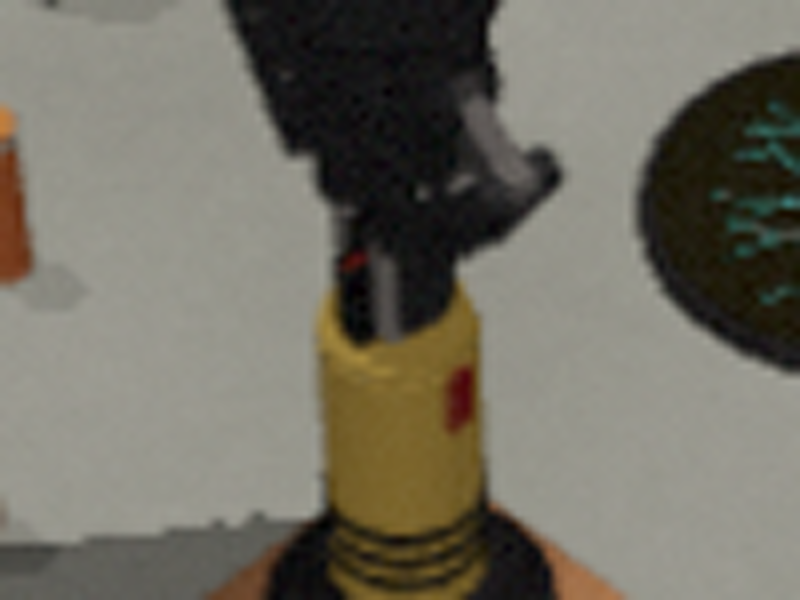

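The flange is flush on the rim: there is no gap at (400,360), and the red mark is at (460,400). The tool has turned about 99° in all and the stop torque is rising. The gripper is still holding with 118 N and pressing with 17 N. Handing in.

```bash
python3 -c "
from cell import env
print(env.hand_in())"
```

```text
the job is handed in; nothing more can be done
None
```

I handed the job in at about 25 s: the green cell is in the tube button up, and the cap is seated flush, turned clockwise to what I read as its stop (rising torque, about 99° of tool turn), and still gripped and pressed at about 17 N; the hand-in returned no verdict.

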